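# Set the sprung lever gauge on a jeweller's bench with a taper block

### The job

Set the bench lever gauge. First work the sprung arm: push it sideways right across to its end stop, then ease it back to its rest without letting it snap. Then push the taper block along the fence, in between the fence and the arm's roller, until the pointer stands opposite the brass tab, and leave it wedged there; do not shift the tab or the things lying around.

Things in the scene. Friction and masses are not known exactly. Their poses are not given: they have to be found in the camera images.
- gauge: Bench lever gauge, fixed: dark steel plate 12 mm thick, spanning its x -90 to 145, y -190 to 155 mm; origin on the bench surface. x: the way the arm swings; y: along the fence and the resting arm towards the white scale; z up. Two brass stop pins, 10 mm thick, stand beside the arm within 70 mm of its pivot. Nothing on the gauge is over 52 mm above the bench.
- fence (a point): Middle of the working face (it looks to the gauge's +x) of the steel fence, at gauge x -70, y -45 mm, 25 mm above the bench. The fence is 290 mm long along y (y -190 to 100), 16 mm thick, its top 38 mm above the bench.
- pivot (a point): The arm's vertical pivot axis, at gauge x 0, y -80 mm, 28 mm above the bench. Round it a white arc lies on the plate, 160 to 204 mm from the pivot, with a dark tick every 0.05 rad (10 mm) from 0 to 0.6.
- feeler (a joint): Swing of the steel arm, rad: 0 at rest (along the gauge's +y), growing towards +x, 0.60 at the end stop. A spring drives it back (1.5 N at rest to 4 N at the stop, at the push point); let go, it snaps back. Bar 12 mm wide, 18 to 38 mm above the bench, 160 mm long from the pivot, then a thin pointer. On its fence side gauge x -65 to -6, y 10 to 90 mm is free for fingers.
- push_point (a point): Good place to push the arm with the fingers: middle of the bar's side face that looks to the fence, 130 mm from the pivot, 28 mm above the bench; moves with the arm.
- roller_axis (a point): Axis of the free-turning steel roller (the arm's nose; radius 9 mm, 20 mm high) on a side leg of the arm, 28 mm above the bench, 70 mm along the arm from the pivot, 39 mm from its centre line towards the fence. At rest it leaves a 22 mm gap to the fence.
- pointer_tip (a point): End of the arm's dark pointer (5 mm wide), 195 mm from the pivot, on the arm's centre line, 21 mm above the bench. It moves 1.95 mm per 0.01 rad.
- tab (a joint): Where the brass tab stands on the arc, rad, on the same scale as joint feeler (0.10 to 0.24, varies): the gauge is set when joint feeler equals it. The tab is a block 10 mm wide along the arc, 26 mm long, on the arc's outer edge, 200 to 226 mm from the pivot.
- tab_point (a point): The point at which the pointer tip must stand: on the tab's centre line, 195 mm from the pivot, 21 mm above the bench.
- wedge_center (a point): Loose aluminium taper block, 110 mm long, 30 mm high, about 0.32 kg, flat on the plate by the fence; point half-way up and along, 16 mm from its straight (fence) side. From above a wedge: 18 mm thick at the thin end (+y, towards the roller), 46 mm at the thick end (-y). The thick end face, 55 mm from the point, spans x -16 to 30 mm; axes about parallel to the gauge's.
- wedge_end (a point): Where to push: on the taper block's thick end face, 15 mm up, 17 mm from its fence side (pushed farther out, the block skews a little and settles back when let go). Push along the gauge's +y. It meets the roller when this point is at about gauge y -105 mm; then the arm swings about 0.033 rad per 10 mm, taking up to 10 N. The block stays wedged by friction where left.
- tin: Closed round brass tin, 84 mm across, 45 mm high, bystander; origin under its centre.
- loupe: Black eye loupe with a steel cover, about 85 mm long, 30 mm high, lying on the bench, bystander; origin under the lens barrel.
- mandrel: Short steel tapered ring stand, foot 48 mm across, 85 mm high, upright, bystander; origin under its centre.

How it is judged:
By the outcome, as a careful person would: the job done as asked, in the order asked, and still so for the second after the job is handed in, with the robot touching nothing.
It also fails if it takes over 58 s, if anything falls off the work surface, if the arm or the gripper's body presses on something with over 40 N, if the wrist force passes 120 N, or if a joint passes its speed limit or range.

### The arm

A 6-joint arm with a two-finger parallel gripper is mounted at the origin on the work surface. World frame = base frame: x ahead of the robot, y to its left, z up, the work surface at z = 0. Lengths are in m, angles in rad, forces in N, time in s.
With the tool pointing down it reaches from about 0.25 to 0.8 m from the base axis. Payload 8.5 kg.
Tool frame: the origin (TCP) lies midway between the tips of the shut fingers; the grasp point (between the pads) lies robot.pinch_z behind it (robot.pinch_z is the distance from the TCP to the grasp point, in m); x points along the fingers, y is the direction in which the jaws open and shut, and the axes are right-handed (so a half turn about x gives the same grasp; the last joint's range is limited). The gripper opens to 85 mm and grips with 20 to 120 N. Pads are 22 mm wide; open, the fingers measure 114 mm over their backs; the gripper's body (76 mm by 85 mm) begins 54 mm behind the grasp point. The pads swing forward as they close: fully open they stand 13 mm farther back than shut.
Start: joints at [1.274, 0.238, -0.013, 1.319, 0, 1.571], TCP at [0.154, 0.502, 0.231] pointing down, gripper open.
Joint ranges: [-2.66, 2.66], [-1.03, 1.9], [-1.14, 1.46], [-1.82, 2.27], [-1.45, 1.34], [-3.14, 3.14]. Speed limits (rad/s): [2.22, 2.22, 2.79, 3.14, 3.14, 3.14].

### API

Orientations are given as a 3x3 rotation matrix whose columns are the frame's x, y, z axes.
In Python, from bench import robot gives the robot as it stands.
- The arm moves only by the tool move_arm, never from a script. Its argument "plan" is a list of rows, each a list of 3 entries, a list of its own where there are three numbers: the turn, a rotation vector about the tool's x, y, z in degrees, then the shift along the tool's x, y, z in m, then the finger opening in m, from 0 to 0.0854. A call has 1 to 12 rows; each row is the pose to reach, as a shift and turn from the pose commanded when the call began, along the tool's axes at that moment; what a row does not reach only later rows make up. A row lasts 1/8 s, in which the tool goes at most 62.5 mm and 10.7 degrees, less where a joint would pass 70% of its speed; a pose out of reach is approached as far as the arm can. A call with a gripper value outside its range is refused whole. The fingers move at their own pace and stop on an object; "newtons" is the grip in N (left out, the last holds). Time passes only in rows, so rows that repeat a pose let the fingers close. It gives the time, the measured TCP pose, the force and the opening at its end, in the units of the state.
- robot.observe(): the state, without advancing time (a new reading comes with each control period).
- robot.camera(name): name is "side" or "top" or "wrist"; returns a dict with "img" (420x560x3 uint8, red, green, blue), "camera_matrix" (3x3 intrinsics, pixels), "world_to_cam" (4x4, takes a point from world to camera coordinates). Camera axes: x right, y up, looking along -z (the intrinsics and any distortion apply to the point x, -y, -z); pixel columns grow to the right and rows downward; lengths in m; the calibration is good to about 2 mm. A picture is of the moment at which its call begins. There is no depth.
- robot.finish_job(): hands the job in, once; it reports no verdict.
Trained networks look in the newest picture that a camera, given by its name, has taken for a name from the list of things; names that differ only in an ending like _2 or _b are one class to them, and where a whole thing is asked for, a point or a joint stands for the part that bears it (a point fixed in the world has none). Each returns a list of dicts, best first, with "score" (0 to 1); they miss things now and then, are a little off and sometimes report something else, mostly with a low value. They report only what shows in the picture. A call takes as long as a camera call.
- robot.silhouettes(camera, name): "region" (420x560 bool, what is visible of it) and "box" ([left, top, width, height] in pixels, round what is visible of it).
- robot.pinpoint(camera, name): "location" ([column, row] in pixels: a listed point, or the origin of a listed thing).
The state is a dict: "t": time; "joint_pos": joint angles; "joint_velocities": joint speeds; "effort": joint torques, N m; "ee_pos": TCP position; "orientation": TCP orientation; "wrist_force": force on the tool from outside, world axes, zero at the start; "moment": the same for the moment, N m; "gripper_width": finger opening in m.
Only numpy, scipy, OpenCV 4.12 (cv2) and the standard library are available. Lean on these libraries where they do the work, as an engineer would, in place of code of your own. Each camera call takes 0.05 s, during which the arm holds its last target.

## Working session

There is one attempt and no reset: what is moved stays moved. The work goes in short steps, Python scripts to look and compute and a tool call to move; the robot and the scene stay as the last step left them, time stands still between calls to the robot, and variables do not carry over. Pictures are saved under pics/ and viewed, and the job is handed in when it is done.

Besides the shell and the picture viewer there is one more tool, called after "Call:" as name(argument=value, ...) on one line, values as JSON. move_arm: Moves the arm, as the interface text tells. Its arguments: {"type":"object","properties":{"plan":{"type":"array"},"newtons":{"type":"number"}},"required":["plan"]}

```bash
mkdir -p pics; ls; cat > h.py <<'E'
import numpy as np, cv2
from bench import robot
def shot(cam,fn=None):
    c=robot.camera(cam)
    if fn: cv2.imwrite('pics/'+fn,c['img'][:,:,::-1])
    return c
def ray(c,px):
    K=np.array(c['camera_matrix']);T=np.array(c['world_to_cam'])
    d=np.linalg.inv(K)@np.array([px[0],px[1],1.]);d=np.array([d[0],-d[1],-d[2]])
    R=T[:3,:3];o=-R.T@T[:3,3];return o,R.T@d
def at_z(c,px,z):
    o,d=ray(c,px);return o+d*(z-o[2])/d[2]
def proj(c,p):
    K=np.array(c['camera_matrix']);T=np.array(c['world_to_cam'])
    q=T[:3,:3]@np.asarray(p)+T[:3,3];q=K@np.array([q[0],-q[1],-q[2]]);return q[:2]/q[2]
E
python3 - <<'E'
from h import *
np.set_printoptions(precision=4,suppress=True)
print(robot.pinch_z, robot.observe())
Z=dict(gauge=0,fence=.025,pivot=.028,push_point=.028,roller_axis=.028,pointer_tip=.021,tab_point=.021,wedge_center=.027,wedge_end=.027,tin=0,loupe=0,mandrel=0)
for cam in ['top','side','wrist']:
    c=shot(cam,cam+'0.png'); 
    print(cam,robot.observe()['t'], c.keys())
    for n,z in Z.items():
        r=robot.pinpoint(cam,n)
        for q in r[:2]: print(n,np.round(q['location'],1),round(q['score'],2),at_z(c,q['location'],z)[:2])
E
```

```text
pics
0.0187 {'t': 0.0, 'joint_pos': array([ 1.274 ,  0.2388, -0.0142,  1.3192,  0.    ,  1.5708]), 'joint_velocities': array([-0.0009, -0.0012,  0.0014, -0.0002,  0.0002, -0.0011]), 'effort': array([  0.0009, -53.8775,  34.6438,   0.0185,   0.    ,  -0.    ]), 'ee_pos': array([0.1534, 0.5017, 0.2307]), 'orientation': array([[-0.0004,  0.2925,  0.9563],
       [-0.0013,  0.9563, -0.2925],
       [-1.    , -0.0014, -0.    ]]), 'wrist_force': array([-0.2392,  0.2857, -0.3095]), 'moment': array([-0.0206, -0.0284, -0.073 ]), 'gripper_width': 0.0854614054480249}
top 0.05 dict_keys(['img', 'camera_matrix', 'world_to_cam'])
gauge [304.7 221.6] 0.66 [ 0.5477 -0.0225]
gauge [340.  214.4] 0.24 [ 0.5664 -0.107 ]
fence [330.1 246.6] 0.94 [ 0.4884 -0.0807]
pivot [340.8 215.5] 0.6 [ 0.561 -0.105]
push_point [285.4 221.4] 0.62 [0.545  0.0239]
push_point [411.7 186.4] 0.58 [ 0.6322 -0.2707]
roller_axis [312.6 233.5] 0.81 [ 0.5179 -0.0397]
pointer_tip [252.8 220.7] 0.82 [0.546  0.1005]
tab_point [257.9 205.9] 0.53 [0.5812 0.0893]
wedge_center [357.3 234. ] 0.89 [ 0.5186 -0.1434]
wedge_center [329.  24
[... 425 characters left out ...]
0.0249]
gauge [220.9 292. ] 0.49 [ 0.3933 -0.0223]
fence [289.7 271.5] 0.93 [ 0.4881 -0.0745]
pivot [336.  255.8] 0.66 [ 0.5685 -0.0971]
push_point [274.2 221.5] 0.56 [0.5489 0.0371]
roller_axis [287.2 253.7] 0.71 [ 0.51   -0.0433]
pointer_tip [251.4 214.5] 0.7 [0.5353 0.0879]
tab_point [269.7 204.8] 0.42 [0.5823 0.0913]
wedge_center [333.3 285.3] 0.79 [ 0.5181 -0.139 ]
wedge_center [287.7 254.7] 0.54 [ 0.5098 -0.0448]
wedge_end [364.  307.9] 0.92 [ 0.5201 -0.1965]
tin [460.2 314. ] 0.58 [ 0.643 -0.282]
loupe [220.6 292.5] 0.61 [ 0.3923 -0.0228]
loupe [335.5 258.8] 0.59 [ 0.5872 -0.0822]
mandrel [224.7 197. ] 0.87 [0.5459 0.1958]
wrist 1.35 dict_keys(['img', 'camera_matrix', 'world_to_cam'])
```

View pics/top0.png

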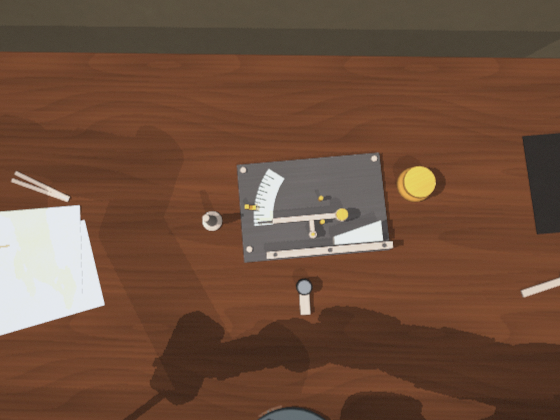

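View pics/side0.png

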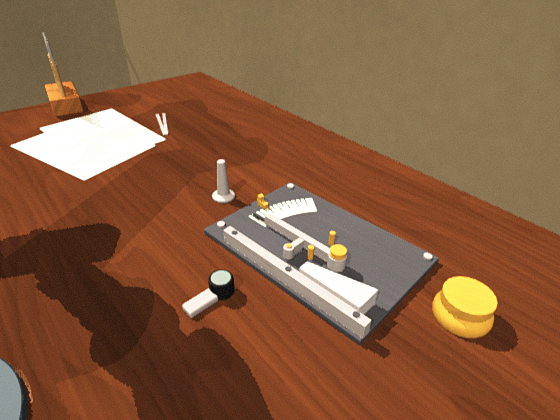

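```bash
cat > fit.py <<'E'
from h import *
import pickle
from scipy.optimize import least_squares
np.set_printoptions(precision=4,suppress=True)
def g2w(x,p,z=None):
    c,s=np.cos(x[2]),np.sin(x[2]); return np.array([x[0]+c*p[0]-s*p[1],x[1]+s*p[0]+c*p[1],p[2]])
E
python3 - <<'E'
from fit import *
C={}
for cam in ['top','side']: 
    c=robot.camera(cam); c=dict(c); C[cam]=c
    cv2.imwrite(f'pics/{cam}_crop.png',cv2.resize(c['img'][130:330,190:450,::-1],None,fx=3,fy=3,interpolation=cv2.INTER_CUBIC))
pickle.dump(C,open('C.pkl','wb'))
P=dict(gauge=(0,0,0),fence=(-.07,-.045,.025),pivot=(0,-.08,.028),roller=(-.039,-.01,.028),push=(-.006,.05,.028),tip=(0,.115,.021))
obs=dict(top=dict(gauge=(304.7,221.6),fence=(330.1,246.6),pivot=(340.8,215.5),roller=(312.6,233.5),push=(285.4,221.4),tip=(252.8,220.7)),
 side=dict(gauge=(295.8,251.3),fence=(289.7,271.5),pivot=(336,255.8),roller=(287.2,253.7),push=(274.2,221.5),tip=(251.4,214.5)))
def res(x,sep=False):
    r=[]
    for cam in obs:
        for n,o in obs[cam].items(): r+=list(proj(C[cam],g2w(x,P[n]))-o)
    return np.array(r)
s=least_squares(res,[.55,-.02,0.05],loss='soft_l1',f_scale=1.)
print(s.x, res(s.x).reshape(-1,2))
for cam in C:
  for q in [(-.09,-.19,.012),(.145,-.19,.012),(.145,.155,.012),(-.09,.155,.012),(-.07,-.19,.038),(-.07,.1,.038)]: print(cam,q,proj(C[cam],g2w(s.x,q)))
print(robot.observe()['t'])
E
```

```text
[ 0.5521 -0.0233  0.1192] [[ 0.3403 -1.8452]
 [-1.9137  0.1384]
 [-0.9725 -0.297 ]
 [-0.8054  1.415 ]
 [-0.7869  2.0467]
 [ 4.0144  3.2692]
 [ 1.5051 -1.6419]
 [ 0.6926  0.6991]
 [-0.3497  3.6399]
 [-0.0723 -2.8687]
 [ 0.3591  4.8862]
 [ 0.3836 -1.3545]]
top (-0.09, -0.19, 0.012) [390.0447 249.0642]
top (0.145, -0.19, 0.012) [377.2625 151.6013]
top (0.145, 0.155, 0.012) [234.7958 166.2509]
top (-0.09, 0.155, 0.012) [243.7829 264.0425]
top (-0.07, -0.19, 0.038) [391.8904 240.1582]
top (-0.07, 0.1, 0.038) [265.7731 253.0782]
side (-0.09, -0.19, 0.012) [360.6786 339.9403]
side (0.145, -0.19, 0.012) [437.8994 255.4386]
side (0.145, 0.155, 0.012) [287.3872 181.0531]
side (-0.09, 0.155, 0.012) [200.8544 228.825 ]
side (-0.07, -0.19, 0.038) [371.7122 318.632 ]
side (-0.07, 0.1, 0.038) [228.3502 225.6491]
2.05
```

View pics/top_crop.png

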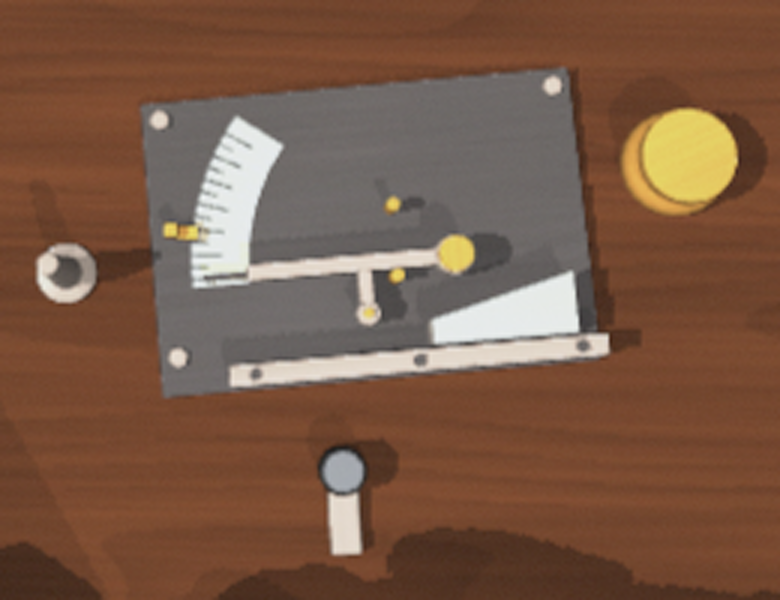

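View pics/side_crop.png

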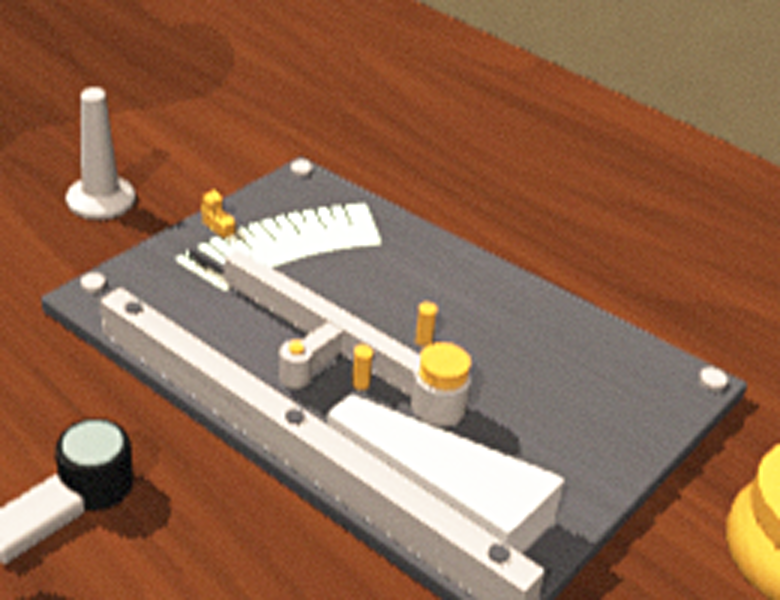

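```bash
python3 - <<'E'
from fit import *
C=pickle.load(open('C.pkl','rb'))
f=lambda a,b:np.array([(a+.5)/3-.5+190,(b+.5)/3-.5+130])
O=[('top',(.145,.155,.012),f(144,105)),('top',(.145,-.19,.012),f(566,68)),('top',(-.09,.155,.012),f(166,397)),('top',(-.07,.1,.038),f(229,367)),('top',(-.07,-.19,.038),f(607,335)),
('side',(-.09,.155,.012),f(44,302)),('side',(.145,-.19,.012),f(744,385)),('side',(-.07,.1,.038),f(125,289)),('side',(-.07,-.19,.038),f(543,568))]
O+=[('top',(0,-.08,.040),f(455,252))]
res=lambda x:np.concatenate([proj(C[c],g2w(x,p))-o for c,p,o in O])
for sub in ['top','side',None]:
    O2=[o for o in O if sub in(None,o[0])]
    r=lambda x:np.concatenate([proj(C[c],g2w(x,p))-o for c,p,o in O2])
    s=least_squares(r,[.55,-.02,.08],loss='soft_l1'); print(sub,s.x); print(r(s.x).reshape(-1,2))
np.save('gp.npy',s.x)
from bench import robot
for n,p in dict(push=(-.006,.05,.028),wend=(-.053,-.18,.027),pre=(-.05,.05,.1)).items(): print(n,g2w(s.x,p))
for n,px in dict(wend_net=(380.6,230.8),wc=(357.3,234)).items():
    w=at_z(C['top'],px,.027); d=w[:2]-s.x[:2]; a=s.x[2]; print(n,np.cos(a)*d[0]+np.sin(a)*d[1],-np.sin(a)*d[0]+np.cos(a)*d[1])
E
```

```text
top [ 0.5537 -0.0254  0.1028]
[[-1.093  -0.1773]
 [ 0.93   -0.2044]
 [-1.0272  0.3457]
 [ 0.1358 -0.2771]
 [ 0.4662 -0.4559]
 [ 0.1925  0.9092]]
side [ 0.5539 -0.0252  0.0991]
[[-1.3366 -2.5689]
 [ 2.4022 -0.5271]
 [-1.1766 -1.0767]
 [ 0.5185  0.8809]]
None [ 0.5537 -0.0253  0.1016]
[[-1.0622 -0.239 ]
 [ 0.9785 -0.0911]
 [-1.1204  0.2915]
 [ 0.0531 -0.3034]
 [ 0.4004 -0.3237]
 [-1.4993 -2.345 ]
 [ 2.3255 -0.6647]
 [-1.2844 -0.8896]
 [ 0.7938  0.8989]
 [ 0.1573  0.9773]]
push [0.5426 0.0238 0.028 ]
wend [ 0.5192 -0.2097  0.027 ]
pre [0.4988 0.0194 0.1   ]
wend_net -0.044061453382284725 -0.16847342797097656
wc -0.04689423355559541 -0.11394073503857233
```

Call:
move_arm(plan=[[[-4,0,0],[0,-0.036,0.048],0],[[-8,0,0],[0,-0.072,0.096],0],[[-12,0,0],[0,-0.108,0.144],0],[[-16,0,0],[0,-0.144,0.192],0],[[-19,0,0],[0,-0.18,0.24],0],[[-22,0,0],[0,-0.216,0.288],0],[[-22.8,0,0],[0,-0.252,0.336],0],[[-22.8,0,0],[0,-0.288,0.384],0],[[-22.8,0,0],[0,-0.324,0.432],0],[[-22.8,0,0],[0,-0.356,0.481],0],[[-22.8,0,0],[0,-0.356,0.481],0],[[-22.8,0,0],[0,-0.356,0.481],0]])

```text
t: 3.55
ee_pos: [0.509, 0.0208, 0.231]
orientation: [[-0.001, -0.1, 0.995], [0.0, 0.995, 0.1], [-1.0, 0.0, -0.001]]
wrist_force: [-0.2, -0.8, 0.6]
gripper_width: -0.0003
```

```bash
python3 - <<'E'
from fit import *
c=shot('wrist','w1.png'); pickle.dump(dict(c),open('w1.pkl','wb'))
cv2.imwrite('pics/w1b.png',cv2.resize(c['img'][:,:,::-1],(800,600),interpolation=cv2.INTER_CUBIC))
o=robot.observe();print(o['t'],o['ee_pos'],o['orientation'],o['joint_pos'],o['wrist_force'])
for n in ['tab_point','pointer_tip','push_point','pivot','wedge_end','roller_axis']:
    for q in robot.pinpoint('wrist',n)[:1]: print(n,q)
E
```

```text
3.6 [0.5088 0.0213 0.2312] [[-0.0007 -0.1012  0.9949]
 [ 0.0001  0.9949  0.1012]
 [-1.      0.0001 -0.0007]] [ 0.0418  0.2118 -0.0488  1.3109  0.0001 -0.0596] [ 0.1193 -0.44    0.8426]
tab_point {'location': [324.7, 240.0], 'score': 0.56}
pointer_tip {'location': [331.4, 211.5], 'score': 0.96}
push_point {'location': [276.5, 208.7], 'score': 0.84}
pivot {'location': [172.7, 219.1], 'score': 0.84}
wedge_end {'location': [89.9, 173.2], 'score': 0.89}
roller_axis {'location': [228.3, 183.0], 'score': 0.72}
```

View pics/w1b.png

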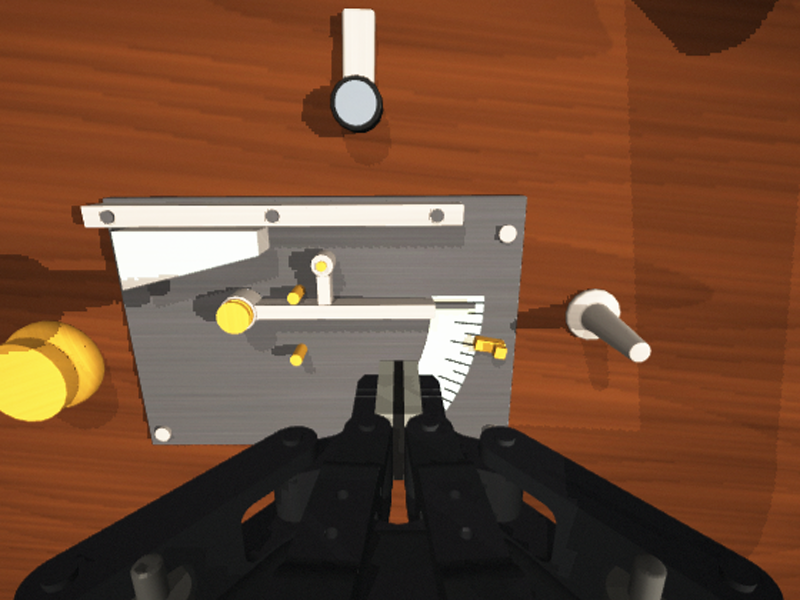

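```bash
python3 - <<'E'
from fit import *
c=pickle.load(open('w1.pkl','rb'))
cv2.imwrite('pics/w1z.png',cv2.resize(c['img'][195:295,270:380,::-1],None,fx=6,fy=6,interpolation=cv2.INTER_CUBIC))
f=lambda a,b:np.array([(a+.5)*.7-.5,(b+.5)*.7-.5])
x0=np.load('gp.npy')
O=[((-.09,.155,.012),f(526,196)),((.145,-.19,.012),f(154,444)),((-.07,.1,.038),f(463,224)),((-.07,-.19,.038),f(84,227))]
r=lambda x:np.concatenate([proj(c,g2w(x,p))-o for p,o in O])
s=least_squares(r,x0,loss='soft_l1');print(s.x,r(s.x).reshape(-1,2), r(x0).reshape(-1,2))
for n,px,z in [('tab',(324.7,240),.021),('tip',(331.4,211.5),.021),('piv',(172.7,219.1),.028),('push',(276.5,208.7),.028),('wend',(89.9,173.2),.027),('rol',(228.3,183),.028)]:
  for x in (x0,s.x):
    d=at_z(c,px,z)[:2]-x[:2];a=x[2];g=np.array([np.cos(a)*d[0]+np.sin(a)*d[1],-np.sin(a)*d[0]+np.cos(a)*d[1]]);print(n,g,np.arctan2(g[0],g[1]+.08),np.hypot(g[0],g[1]+.08))
E
```

```text
[ 0.5548 -0.0253  0.1072] [[ 1.546  -1.033 ]
 [-1.7453  1.2616]
 [ 0.347   0.3801]
 [-0.4897  0.1142]] [[ 2.1463 -1.2336]
 [-2.4917 -0.0718]
 [ 0.88   -0.113 ]
 [-0.418  -1.8835]]
tab [0.0358 0.107 ] 0.1893981268696487 0.19040842658366303
tab [0.0354 0.107 ] 0.1868913517899318 0.19027994976023202
tip [-0.0015  0.1134] -0.0076972581522961525 0.1934496830369285
tip [-0.0019  0.1136] -0.010044761674747223 0.1936269789027822
piv [ 0.0055 -0.0768] 1.0388713176782216 0.006387670575607105
piv [ 0.004  -0.0766] 0.8669357233421052 0.0052176146669898425
push [-0.0074  0.0472] -0.057744454619397055 0.12737155389590915
push [-0.0082  0.0474] -0.06413678243713859 0.12762900170342756
wend [-0.0498 -0.1658] -2.615159286645511 0.09921205056248382
wend [-0.0519 -0.1653] -2.5953344146579385 0.09986149860102977
rol [-0.0384 -0.0082] -0.49139390956490586 0.08146125363338677
rol [-0.0396 -0.0078] -0.5014085205192446 0.08234146695400266
```

View pics/w1z.png

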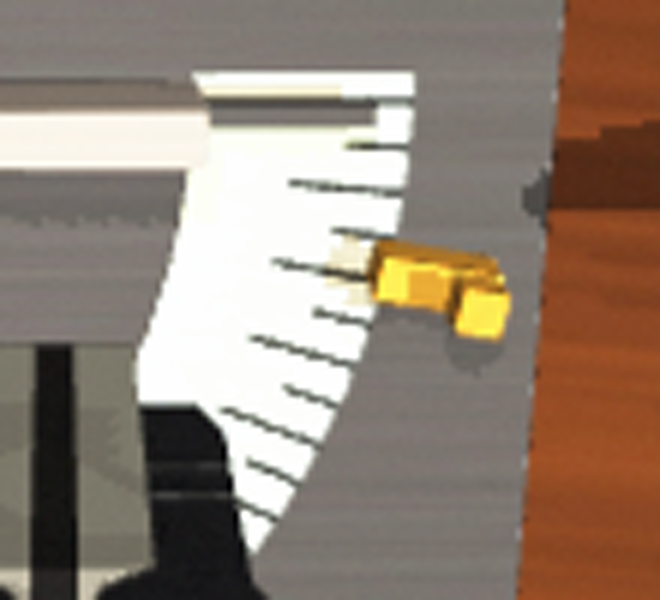

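Call:
move_arm(plan=[[[0,0,0],[0.05,0,0],0],[[0,0,0],[0.1,0,0],0],[[0,0,0],[0.15,0,0],0],[[0,0,0],[0.185,0,0],0],[[0,0,0],[0.2,0,0],0],[[0,0,0],[0.208,0,0],0],[[0,0,0],[0.208,0,0],0],[[0,0,0],[0.208,0,0.006],0],[[0,0,0],[0.208,0,0.012],0],[[0,0,0],[0.208,0,0.016],0],[[0,0,0],[0.208,0,0.016],0]])

```text
t: 5.28
ee_pos: [0.5258, 0.0225, 0.0234]
orientation: [[0.0, -0.101, 0.995], [-0.0, 0.995, 0.101], [-1.0, -0.0, 0.0]]
wrist_force: [-0.2, 0.8, 0.9]
gripper_width: -0.0002
```

```bash
python3 - <<'E'
from fit import *
c=shot('side'); cv2.imwrite('pics/s2.png',cv2.resize(c['img'][130:330,190:450,::-1],None,fx=3,fy=3,interpolation=cv2.INTER_CUBIC))
c=shot('wrist'); cv2.imwrite('pics/w2.png',c['img'][:,:,::-1])
o=robot.observe();print(o['t'],o['ee_pos'],o['wrist_force'])
E
```

```text
5.375 [0.5252 0.0225 0.0233] [ 0.1831 -0.2211  0.242 ]
```

View pics/s2.png

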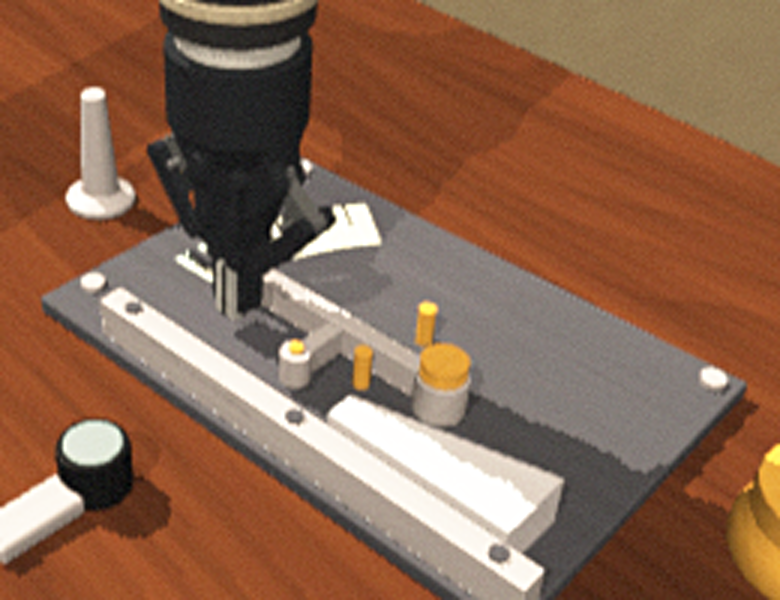

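View pics/w2.png

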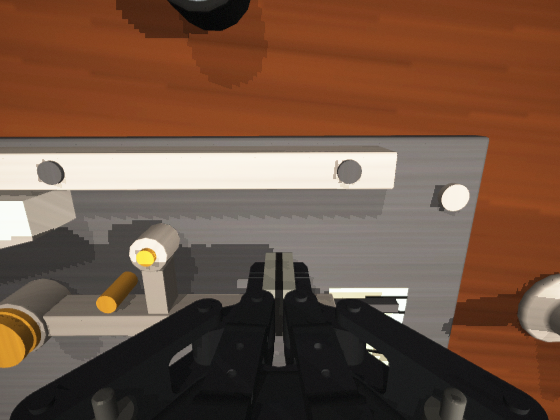

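Call:
move_arm(plan=[[[0,0,0],[0,0,0.0035],0],[[0,0,0],[0,0,0.0067],0],[[2.86,0,0],[0,0.0005,0.0132],0],[[5.73,0,0],[0,0.001,0.0198],0],[[8.6,0,0],[0,0.001,0.0264],0],[[11.46,0,0],[0,0.0008,0.033],0],[[14.3,0,0],[0,0.0001,0.0395],0],[[17.2,0,0],[0,-0.0008,0.046],0],[[20,0,0],[0,-0.0022,0.0525],0],[[22.9,0,0],[0,-0.0037,0.0589],0],[[25.8,0,0],[0,-0.0057,0.0652],0],[[28.6,0,0],[0,-0.0078,0.0714],0]])

```text
t: 6.88
ee_pos: [0.5968, 0.0224, 0.0232]
orientation: [[-0.001, 0.389, 0.921], [0.001, 0.921, -0.389], [-1.0, 0.0, -0.002]]
wrist_force: [-2.4, 3.0, 1.8]
gripper_width: 0.0003
```

```bash
python3 - <<'E'
from fit import *
c=shot('top'); cv2.imwrite('pics/t3.png',cv2.resize(c['img'][130:280,190:430,::-1],None,fx=3,fy=3,interpolation=cv2.INTER_CUBIC))
c=shot('wrist'); cv2.imwrite('pics/w3.png',c['img'][:,:,::-1])
o=robot.observe();print(o['t'],o['ee_pos'],o['wrist_force'])
E
```

```text
6.975 [0.5972 0.0223 0.0231] [-2.6891  2.4819  1.3645]
```

View pics/t3.png

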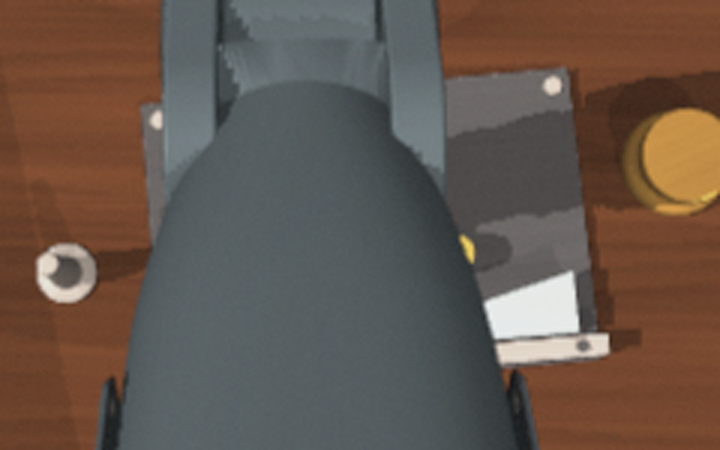

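View pics/w3.png

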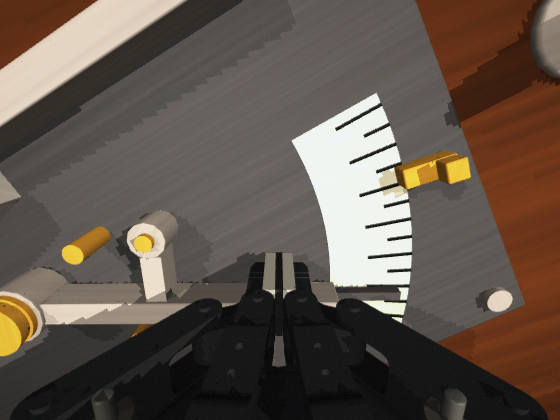

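Call:
move_arm(plan=[[[1.4,0,0],[0,0.0004,0.0033],0],[[2.9,0,0],[0,0.0007,0.0066],0],[[4,0,0],[0,0.001,0.0092],0],[[4.9,0,0],[0,0.001,0.0112],0],[[5.7,0,0],[0,0.001,0.0131],0],[[5.7,0,0],[0,0.001,0.0131],0]])

```text
t: 7.72
ee_pos: [0.6097, 0.0178, 0.0232]
orientation: [[-0.0, 0.477, 0.879], [-0.0, 0.879, -0.477], [-1.0, -0.0, -0.0]]
wrist_force: [-2.0, 3.9, -0.7]
gripper_width: 0.0
```

```bash
python3 - <<'E'
from fit import *
c=shot('wrist'); cv2.imwrite('pics/w4.png',cv2.resize(c['img'][60:360,0:440,::-1],(792,540),interpolation=cv2.INTER_CUBIC))
o=robot.observe();print(o['t'],o['ee_pos'],o['wrist_force'],o['orientation'].T@o['wrist_force'])
E
```

```text
7.775 [0.6096 0.0178 0.0233] [-1.7098  5.0924 -0.914 ] [ 0.9141  3.6594 -3.9326]
```

View pics/w4.png

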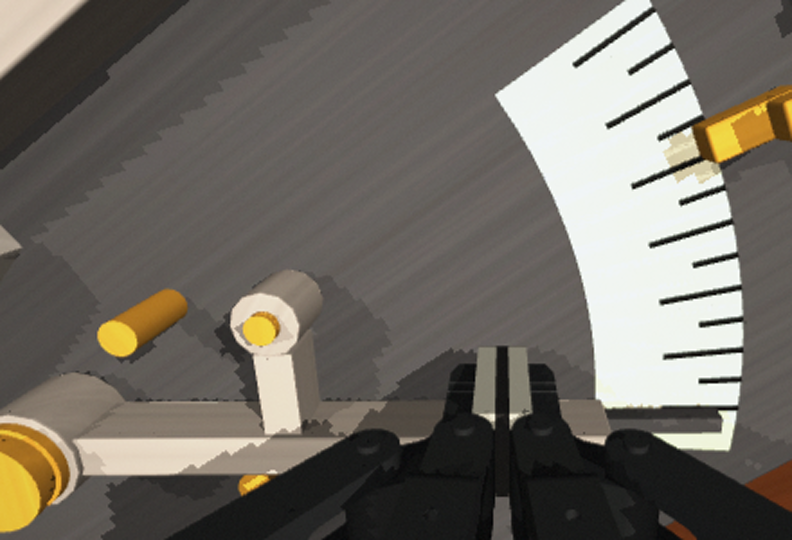

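Call:
move_arm(plan=[[[0.3,0,0],[0,0,0.001],0],[[0.6,0,0],[0,0,0.002],0],[[0.6,0,0],[0,0,0.002],0]])

```text
t: 8.15
ee_pos: [0.6104, 0.0174, 0.0233]
orientation: [[-0.002, 0.486, 0.874], [0.001, 0.874, -0.486], [-1.0, 0.0, -0.002]]
wrist_force: [-5.8, 6.1, 0.8]
gripper_width: 0.0
```

Call:
move_arm(plan=[[[0,0,0],[0,0,0.001],0],[[0,0,0],[0,0,0.002],0],[[0,0,0],[0,0,0.002],0]])

```text
t: 8.52
ee_pos: [0.6109, 0.0171, 0.0232]
orientation: [[-0.004, 0.486, 0.874], [0.002, 0.874, -0.486], [-1.0, 0.0, -0.004]]
wrist_force: [-10.6, 10.5, 4.9]
gripper_width: -0.0
```

```bash
python3 - <<'E'
from fit import *
c=shot('wrist'); cv2.imwrite('pics/w5.png',cv2.resize(c['img'][60:360,0:440,::-1],(792,540),interpolation=cv2.INTER_CUBIC))
o=robot.observe();print(o['t'],o['ee_pos'],o['wrist_force'],o['orientation'].T@o['wrist_force'],o['orientation'])
E
```

```text
8.575 [0.6108 0.0172 0.0232] [-9.801  10.8484  4.762 ] [ -4.6993   4.7247 -13.8571] [[-0.0038  0.4856  0.8742]
 [ 0.0023  0.8742 -0.4856]
 [-1.      0.0002 -0.0045]]
```

View pics/w5.png

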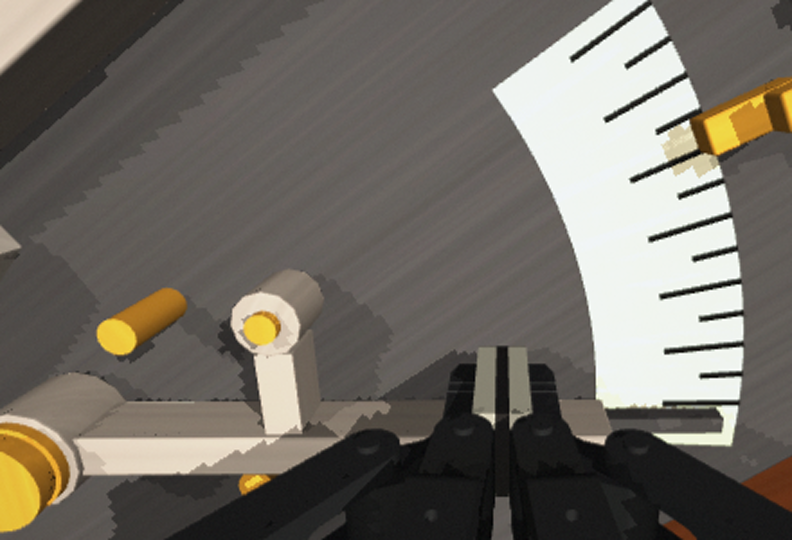

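Call:
move_arm(plan=[[[-0.7,0,0],[0,-0.0005,-0.004],0],[[-2.2,0,0],[0,-0.001,-0.0085],0],[[-3.6,0,0],[0,-0.0017,-0.0127],0],[[-5.2,0,0],[0,-0.0024,-0.0159],0],[[-6.7,0,0],[0,-0.0032,-0.0191],0],[[-8.2,0,0],[0,-0.004,-0.0223],0],[[-9.7,0,0],[0,-0.005,-0.0255],0],[[-11.2,0,0],[0,-0.006,-0.0286],0],[[-12.7,0,0],[0,-0.0071,-0.0317],0],[[-14.2,0,0],[0,-0.0083,-0.0348],0],[[-15.7,0,0],[0,-0.0095,-0.0378],0],[[-17.2,0,0],[0,-0.0108,-0.0408],0]])

```text
t: 10.07
ee_pos: [0.572, 0.0261, 0.0233]
orientation: [[-0.0, 0.205, 0.979], [-0.0, 0.979, -0.205], [-1.0, -0.0, 0.0]]
wrist_force: [-2.9, -1.0, -0.8]
gripper_width: -0.0001
```

Call:
move_arm(plan=[[[-1.45,0,0],[0,-0.0005,-0.0033],0],[[-2.9,0,0],[0,-0.001,-0.0065],0],[[-4.4,0,0],[0,-0.0017,-0.0097],0],[[-5.9,0,0],[0,-0.0024,-0.0129],0],[[-7.4,0,0],[0,-0.0032,-0.0161],0],[[-8.9,0,0],[0,-0.004,-0.0193],0],[[-10.3,0,0],[0,-0.005,-0.0225],0],[[-11.8,0,0],[0,-0.006,-0.0256],0],[[-13.3,0,0],[0,-0.0071,-0.0287],0],[[-14.5,0,0],[0,-0.0081,-0.0313],0],[[-15.5,0,0],[0,-0.009,-0.0333],0],[[-16.1,0,0],[0,-0.0096,-0.0348],0]])

```text
t: 11.58
ee_pos: [0.5361, 0.0241, 0.0234]
orientation: [[0.0, -0.074, 0.997], [0.0, 0.997, 0.074], [-1.0, -0.0, 0.0]]
wrist_force: [-2.1, -1.2, 0.5]
gripper_width: 0.0001
```

Call:
move_arm(plan=[[[-0.5,0,0],[0,-0.0002,-0.001],0],[[-1,0,0],[0,-0.0004,-0.002],0],[[-1.5,0,0],[0,-0.0006,-0.003],0],[[-1.5,0,0],[0,-0.0008,-0.004],0],[[-1.5,0,0],[0,-0.001,-0.005],0],[[-1.5,0,0],[0,-0.001,-0.006],0],[[-1.5,0,0],[0,-0.001,-0.0075],0],[[-1.5,0,0],[0,-0.001,-0.009],0]])

```text
t: 12.58
ee_pos: [0.5272, 0.0224, 0.0233]
orientation: [[0.0, -0.099, 0.995], [-0.0, 0.995, 0.099], [-1.0, -0.0, 0.0]]
wrist_force: [-0.5, 0.3, 0.9]
gripper_width: 0.0001
```

```bash
python3 - <<'E'
from fit import *
c=shot('wrist'); cv2.imwrite('pics/w6.png',cv2.resize(c['img'][60:360,0:440,::-1],(792,540),interpolation=cv2.INTER_CUBIC))
o=robot.observe();print(o['t'],o['ee_pos'],o['wrist_force'],o['orientation'].T@o['wrist_force'],o['orientation'])
E
```

```text
12.625 [0.5269 0.0224 0.0233] [-0.4769 -0.2305 -0.5629] [ 0.563  -0.182  -0.4973] [[-0.0002 -0.0992  0.9951]
 [-0.0001  0.9951  0.0992]
 [-1.     -0.0001 -0.0003]]
```

View pics/w6.png

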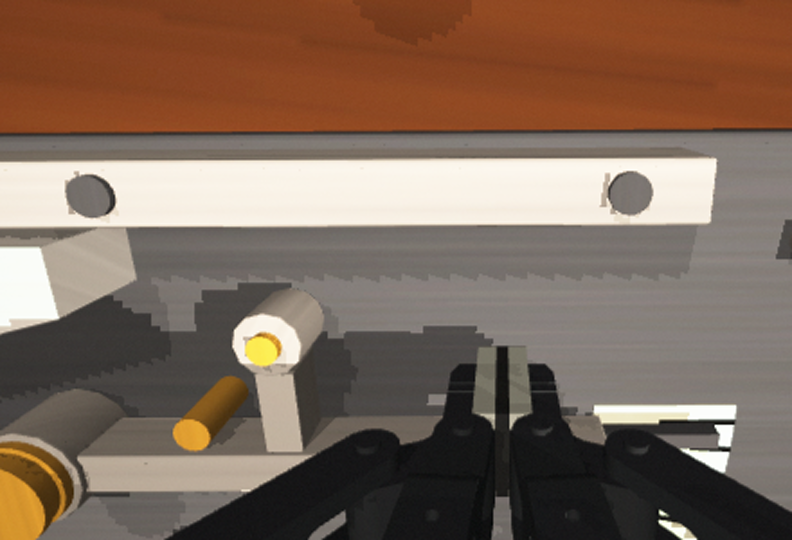

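Call:
move_arm(plan=[[[0,0,0],[-0.02,0,-0.005],0],[[0,0,0],[-0.06,0,-0.01],0],[[0,0,0],[-0.1,-0.03,-0.016],0],[[-0.2,0,0],[-0.1,-0.08,-0.025],0],[[-0.4,0,0],[-0.1,-0.13,-0.029],0],[[-0.4,0,0],[-0.1,-0.18,-0.029],0],[[-0.4,0,0],[-0.1,-0.23,-0.029],0],[[-0.4,0,0],[-0.1,-0.256,-0.029],0],[[-0.4,0,0],[-0.1,-0.256,-0.029],0],[[-0.4,0,0],[-0.1,-0.256,-0.029],0]])

```text
t: 13.88
ee_pos: [0.5235, -0.2346, 0.1232]
orientation: [[-0.001, -0.106, 0.994], [0.0, 0.994, 0.106], [-1.0, 0.001, -0.0]]
wrist_force: [-0.1, -0.3, -0.2]
gripper_width: 0.0002
```

```bash
python3 - <<'E'
from fit import *
c=shot('wrist'); cv2.imwrite('pics/w7.png',c['img'][:,:,::-1]); pickle.dump(dict(c),open('w7.pkl','wb'))
o=robot.observe();print(o['t'],o['ee_pos'],o['wrist_force'],o['orientation'])
x=[.5545,-.0253,.106]
for n in ['wedge_end','wedge_center','fence','pivot','roller_axis']:
    for q in robot.pinpoint('wrist',n)[:1]:
        d=at_z(c,q['location'],dict(pivot=.028,roller_axis=.028,fence=.025).get(n,.027))[:2]-x[:2];a=x[2]; print(n,q,np.cos(a)*d[0]+np.sin(a)*d[1],-np.sin(a)*d[0]+np.cos(a)*d[1])
for p in [(-.07,-.19,.038),(-.07,.1,.038),(0,-.08,.04),(-.053,-.168,.027)]: print(p,proj(c,g2w(x,p)))
E
```

```text
13.925 [ 0.5236 -0.2342  0.1233] [ 1.2074 -0.1691 -0.8104] [[-0.0005 -0.1068  0.9943]
 [ 0.0004  0.9943  0.1068]
 [-1.      0.0004 -0.0004]]
wedge_end {'location': [326.7, 211.7], 'score': 0.87} -0.051976837210171926 -0.16619516818160585
wedge_center {'location': [389.2, 215.2], 'score': 0.95} -0.048966468802238816 -0.11473806961241109
fence {'location': [473.5, 191.5], 'score': 0.71} -0.06853083072307938 -0.04805958534455139
pivot {'location': [422.9, 269.0], 'score': 0.78} -8.581935871346084e-05 -0.08050881126508953
roller_axis {'location': [514.0, 230.5], 'score': 0.73} -0.03590223908044382 -0.009894788335494608
(-0.07, -0.19, 0.038) [298.9085 193.8159]
(-0.07, 0.1, 0.038) [677.1616 193.9361]
(0, -0.08, 0.04) [430.008  276.1935]
(-0.053, -0.168, 0.027) [324.5507 210.5092]
```

View pics/w7.png

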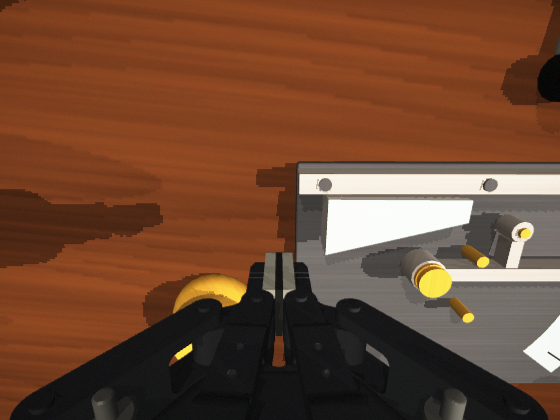

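Call:
move_arm(plan=[[[0,0,0],[0.05,0,0],0],[[0,0,0],[0.09,0,0],0],[[0,0,0],[0.102,0,0],0],[[0,0,0],[0.102,0.008,0],0],[[0,0,0],[0.102,0.016,0],0],[[0,0,0],[0.102,0.022,0],0],[[0,0,0],[0.102,0.026,0],0],[[0,0,0],[0.102,0.03,0],0],[[0,0,0],[0.102,0.035,0],0],[[0,0,0],[0.102,0.041,0],0],[[0,0,0],[0.102,0.047,0],0]])

```text
t: 15.55
ee_pos: [0.5188, -0.1883, 0.0214]
orientation: [[0.0, -0.106, 0.994], [-0.0, 0.994, 0.106], [-1.0, -0.0, 0.0]]
wrist_force: [0.7, -3.6, 3.3]
gripper_width: 0.0002
```

```bash
python3 - <<'E'
from fit import *
c=shot('wrist'); cv2.imwrite('pics/w8.png',c['img'][:,:,::-1])
o=robot.observe();print(o['t'],o['ee_pos'],o['orientation'].T@o['wrist_force'])
E
```

```text
15.6 [ 0.5185 -0.1874  0.0213] [-1.4064 -3.5055  0.15  ]
```

View pics/w8.png

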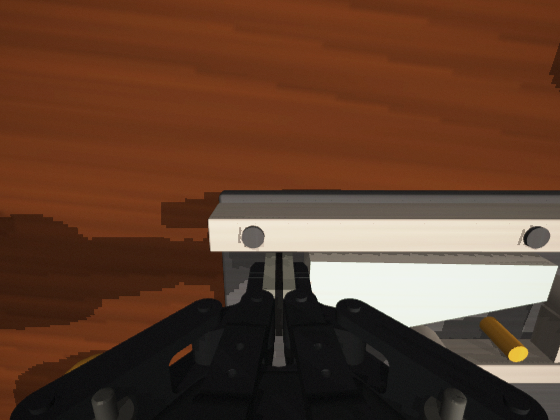

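Call:
move_arm(plan=[[[0,0,0],[0,0.006,0],0],[[0,0,0],[0,0.012,0],0],[[0,0,0],[0,0.018,0],0],[[0,0,0],[0,0.024,0],0],[[0,0,0],[0,0.03,0],0],[[0,0,0],[0,0.034,0],0],[[0,0,0],[0,0.038,0],0],[[0,0,0],[0,0.042,0],0],[[0,0,0],[0,0.046,0],0],[[0,0,0],[0,0.05,0],0],[[0,0,0],[0,0.055,0],0],[[0,0,0],[0,0.06,0],0]])

```text
t: 17.1
ee_pos: [0.5122, -0.1285, 0.0213]
orientation: [[-0.0, -0.106, 0.994], [-0.0, 0.994, 0.106], [-1.0, -0.0, -0.0]]
wrist_force: [-1.1, -5.4, 1.1]
gripper_width: 0.0
```

```bash
python3 - <<'E'
from fit import *
c=shot('wrist'); cv2.imwrite('pics/w9.png',c['img'][:,:,::-1])
c=shot('side'); cv2.imwrite('pics/s9.png',cv2.resize(c['img'][130:330,190:450,::-1],None,fx=3,fy=3,interpolation=cv2.INTER_CUBIC))
o=robot.observe();print(o['t'],o['ee_pos'],o['orientation'].T@o['wrist_force'])
E
```

```text
17.2 [ 0.5121 -0.128   0.0212] [-1.538  -0.7023 -0.6292]
```

View pics/w9.png

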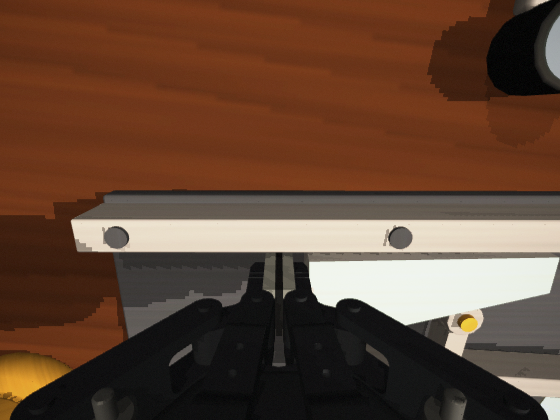

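View pics/s9.png

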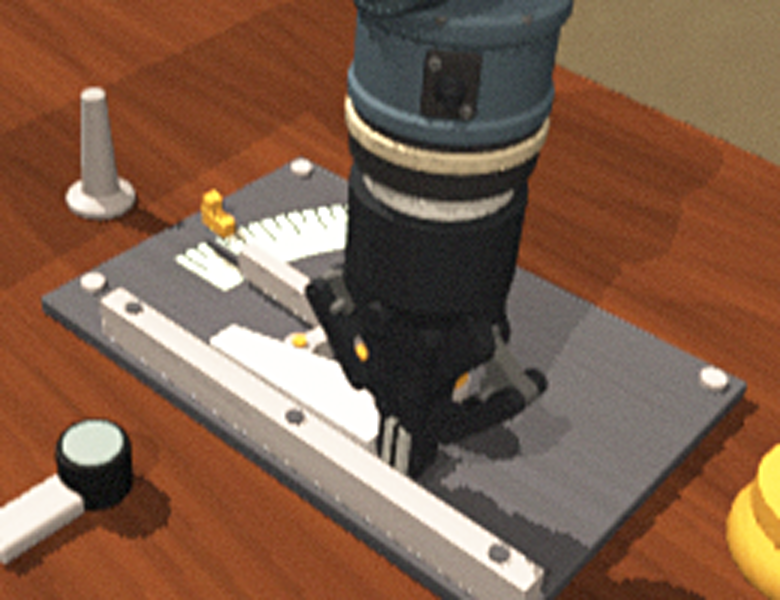

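Call:
move_arm(plan=[[[0,0,0],[0,0.004,0],0],[[0,0,0],[0,0.008,0],0],[[0,0,0],[0,0.012,0],0],[[0,0,0],[0,0.015,0],0],[[0,0,0],[0,0.015,0],0]])

```text
t: 17.82
ee_pos: [0.5106, -0.1134, 0.0212]
orientation: [[-0.0, -0.107, 0.994], [0.001, 0.994, 0.107], [-1.0, 0.001, -0.0]]
wrist_force: [-1.3, -2.6, -0.8]
gripper_width: 0.0004
```

```bash
python3 - <<'E'
from fit import *
c=shot('side'); cv2.imwrite('pics/s10.png',cv2.resize(c['img'][185:235,240:330,::-1],None,fx=8,fy=8,interpolation=cv2.INTER_CUBIC))
x=[.5545,-.0253,.106]
for th in [0,.1,.15,.18,.2]:
  for r,z in [(.195,.021),(.16,.038),(.204,.012),(.213,.021)]:
    print(th,r,z,(proj(c,g2w(x,(r*np.sin(th),-.08+r*np.cos(th),z)))-[240,185])*8)
o=robot.observe();print(o['t'],o['ee_pos'],o['orientation'].T@o['wrist_force'])
E
```

```text
0 0.195 0.021 [112.1173 222.6637]
0 0.16 0.038 [216.4422 226.128 ]
0 0.204 0.012 [ 87.0549 237.474 ]
0 0.213 0.021 [ 60.5455 191.3957]
0.1 0.195 0.021 [174.1616 190.8433]
0.1 0.16 0.038 [268.2379 198.8557]
0.1 0.204 0.012 [151.4353 204.4261]
0.1 0.213 0.021 [128.1554 157.6234]
0.15 0.195 0.021 [206.4522 176.609 ]
0.15 0.16 0.038 [295.3611 186.6179]
0.15 0.204 0.012 [184.8948 189.6521]
0.15 0.213 0.021 [163.2338 142.5423]
0.18 0.195 0.021 [226.1986 168.6027]
0.18 0.16 0.038 [311.9962 179.7242]
0.18 0.204 0.012 [205.3424 181.3448]
0.18 0.213 0.021 [184.6534 134.0671]
0.2 0.195 0.021 [239.5103 163.4872]
0.2 0.16 0.038 [323.2297 175.3156]
0.2 0.204 0.012 [219.1214 176.0379]
0.2 0.213 0.021 [199.0806 128.6548]
17.875 [ 0.5107 -0.1134  0.0213] [-0.0531 -1.091  -0.483 ]
```

View pics/s10.png

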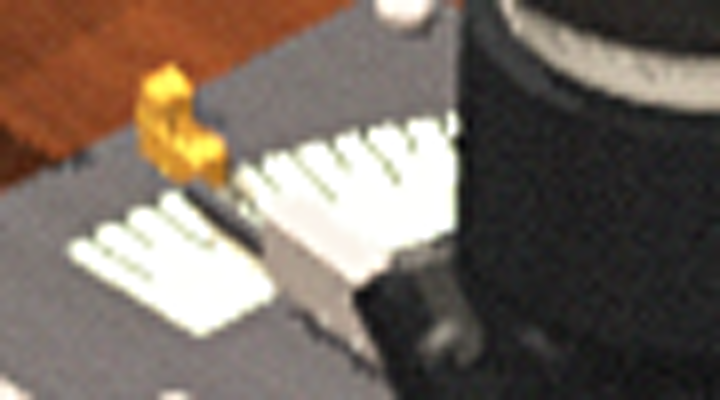

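Call:
move_arm(plan=[[[0,0,0],[0,-0.006,0],0],[[0,0,0],[0,-0.015,0],0],[[0,0,0],[-0.04,-0.015,0],0],[[0,0,0],[-0.09,-0.015,0],0],[[0,0,0],[-0.1,0.03,0.02],0],[[0,0,0],[-0.1,0.08,0.05],0],[[0,0,0],[-0.1,0.125,0.08],0],[[0,0,0],[-0.1,0.165,0.11],0],[[0,0,0],[-0.075,0.188,0.118],0],[[0,0,0],[-0.055,0.188,0.118],0],[[0,0,0],[-0.055,0.188,0.118],0],[[0,0,0],[-0.055,0.188,0.118],0]])

```text
t: 19.38
ee_pos: [0.6087, 0.0851, 0.077]
orientation: [[0.001, -0.106, 0.994], [0.0, 0.994, 0.106], [-1.0, 0.0, 0.001]]
wrist_force: [-0.6, -0.0, 0.4]
gripper_width: -0.0001
```

```bash
python3 - <<'E'
from fit import *
c=shot('wrist'); cv2.imwrite('pics/w11.png',c['img'][:,:,::-1]); pickle.dump(dict(c),open('w11.pkl','wb'))
cv2.imwrite('pics/w11z.png',cv2.resize(c['img'][120:260,200:400,::-1],None,fx=4,fy=4,interpolation=cv2.INTER_CUBIC))
o=robot.observe();print(o['t'],o['ee_pos'],o['orientation'].T@o['wrist_force'])
for n in ['tab_point','pointer_tip']: print(n,robot.pinpoint('wrist',n)[:2])
E
```

```text
19.425 [0.6088 0.085  0.0773] [0.4525 0.1002 0.4161]
tab_point [{'location': [290.1, 187.8], 'score': 0.66}]
pointer_tip [{'location': [294.6, 164.5], 'score': 0.88}]
```

View pics/w11.png

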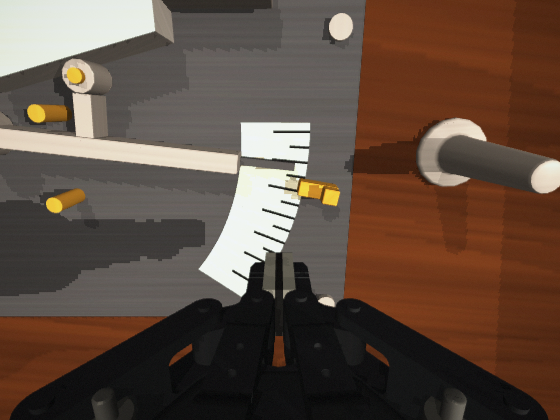

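View pics/w11z.png

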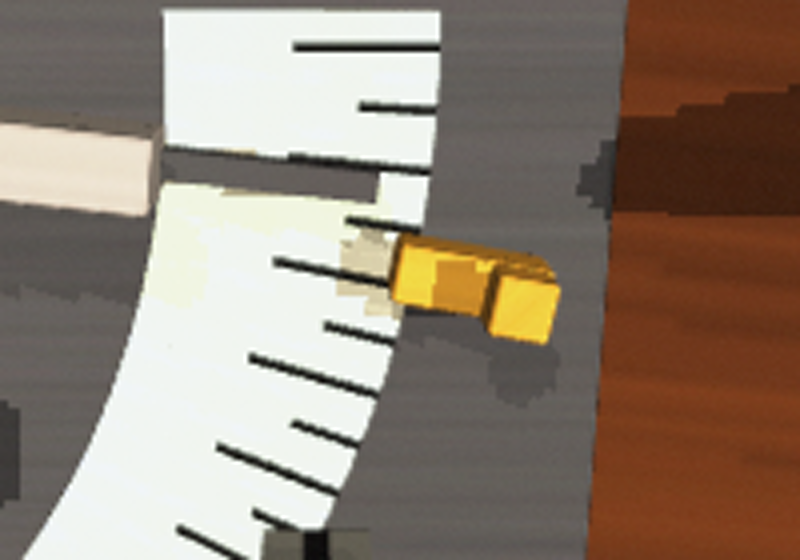

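```bash
python3 - <<'E'
from fit import *
c=pickle.load(open('w11.pkl','rb'))
T=np.array(c['world_to_cam']);print('cam',-T[:3,:3].T@T[:3,3])
f=lambda a,b:np.array([(a+.5)/4-.5+200,(b+.5)/4-.5+120])
tk={0:(440,47),.05:(437,111),.1:(430,172),.15:(420,231),.25:(395,342),.3:(378,396),.35:(358,444),.4:(337,494)}
tki={0:(295,47),.1:(290,157),.2:(274,262),.3:(250,357),.4:(218,447)}
x0=[.5545,-.0253,.106]
gp=lambda x,r,th,z:g2w(x,(r*np.sin(th),-.08+r*np.cos(th),z))
def r(v):
    x=v[:3]
    return np.concatenate([proj(c,gp(x,.204,t,.0125))-f(*p) for t,p in tk.items()]+[proj(c,gp(x,v[3],t,.0125))-f(*p) for t,p in tki.items()])
s=least_squares(r,x0+[.18]);print(s.x,'\n',r(s.x).reshape(-1,2)); np.save('x11.npy',s.x)
def ang(px,z,x=s.x):
    d=at_z(c,px,z)[:2]-x[:2];a=x[2];g=np.array([np.cos(a)*d[0]+np.sin(a)*d[1],-np.sin(a)*d[0]+np.cos(a)*d[1]]);return np.arctan2(g[0],g[1]+.08),np.hypot(g[0],g[1]+.08)
for z in(.019,.021,.023,.025,.028,.032,.038): print(z,'tip',ang(f(379,188),z),'tipc',ang(f(380,172),z),ang(f(378,203),z),'tabnet',ang((290.1,187.8),z),'tabtop',ang(f(403,248),z),ang(f(392,301),z),'upper',ang(f(497,275),z),ang(f(560,288),z),ang(f(550,344),z),ang(f(488,335),z))
print('net tip',ang((294.6,164.5),.021))
E
```

```text
cam [0.5318 0.076  0.2188]
[ 0.5552 -0.0257  0.1031  0.1803] 
 [[-0.0087  0.134 ]
 [-0.1575 -0.0686]
 [-0.0334 -0.0346]
 [ 0.1494 -0.0261]
 [-0.1697  0.1302]
 [-0.105  -0.2331]
 [ 0.1518  0.3551]
 [ 0.131  -0.1061]
 [ 0.0145  0.0314]
 [-0.0128  0.1053]
 [ 0.1748 -0.2591]
 [ 0.049   0.0952]
 [-0.1772 -0.142 ]]
0.019 tip (np.float64(0.1128161917112227), np.float64(0.19535569284100365)) tipc (np.float64(0.09937498316201471), np.float64(0.19519164069470127)) (np.float64(0.1254989365691535), np.float64(0.1955328541575935)) tabnet (np.float64(0.18713338928489082), np.float64(0.19491638499206312)) tabtop (np.float64(0.16010691452830797), np.float64(0.20086166166299274)) (np.float64(0.20628298981626633), np.float64(0.20091963225842774)) upper (np.float64(0.16926097783307542), np.float64(0.21726051321114503)) (np.float64(0.1709443748952875), np.float64(0.2281806091618514)) (np.float64(0.214163540800505), np.float64(0.22900452874824181)) (np.float64(0.2174836077960985), np.float64(0.2182664326098178))
0.021 tip (np.float64(0.11110357446165635), np.float64(0.19521191136547836)) tipc (np.float64
[... 3478 characters left out ...]
) tipc (np.float64(0.08418879433397143), np.float64(0.193902088368152)) (np.float64(0.10801525836733383), np.float64(0.19413537256518773)) tabnet (np.float64(0.16414373111490962), np.float64(0.19335729367166507)) tabtop (np.float64(0.14005981999197908), np.float64(0.19884007990547747)) (np.float64(0.18228536420352517), np.float64(0.1987076506293795)) upper (np.float64(0.14987373362668302), np.float64(0.21364270587545603)) (np.float64(0.15228561368897423), np.float64(0.22351626961997556)) (np.float64(0.19229211299023793), np.float64(0.22408048792001642)) (np.float64(0.19435912823262955), np.float64(0.21435073373686378))
net tip (np.float64(0.10398547182325588), np.float64(0.1951828174910672))
```

Call:
move_arm(plan=[[[0,0,0],[0,0,0.03],0],[[0,0,0],[0,0,0.046],0],[[0,0,0],[0,0,0.046],0],[[0,0,0],[0,0,0.046],0]])

```text
t: 20.02
ee_pos: [0.6533, 0.0902, 0.0765]
orientation: [[-0.0, -0.106, 0.994], [-0.0, 0.994, 0.106], [-1.0, -0.0, -0.0]]
wrist_force: [-0.5, -0.2, 0.1]
gripper_width: -0.0
```

```bash
python3 - <<'E'
from fit import *
c=shot('wrist'); pickle.dump(dict(c),open('w12.pkl','wb'))
x=np.load('x11.npy')
p=proj(c,g2w(x,(.036,.12,.012))); print(p)
u,v=int(p[0])-90,max(0,int(p[1])-60); print(u,v)
cv2.imwrite('pics/w12z.png',cv2.resize(c['img'][v:v+140,u:u+200,::-1],None,fx=4,fy=4,interpolation=cv2.INTER_CUBIC))
print(robot.observe()['t'])
T=np.array(c['world_to_cam']);o=-T[:3,:3].T@T[:3,3];d=o[:2]-x[:2];a=x[2];print(np.cos(a)*d[0]+np.sin(a)*d[1],-np.sin(a)*d[0]+np.cos(a)*d[1])
E
```

```text
[303.1021 117.3616]
213 57
20.075
0.03226262411375133 0.10408790220948698
```

View pics/w12z.png

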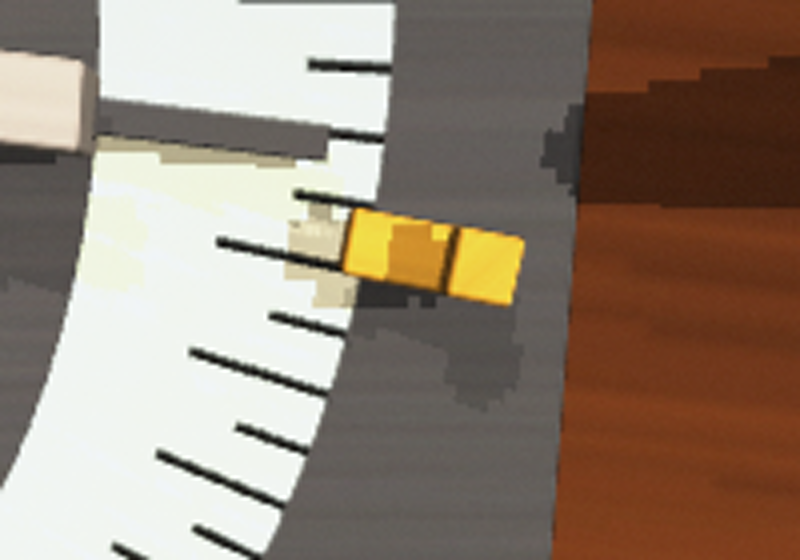

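```bash
cat > meas.py <<'E'
from fit import *
gp=lambda x,r,th,z:g2w(x,(r*np.sin(th),-.08+r*np.cos(th),z))
def run(pk,u,v,tk,tl,ts,pts,s4=4):
    c=pickle.load(open(pk,'rb'))
    f=lambda p:np.array([(p[0]+.5)/s4-.5+u,(p[1]+.5)/s4-.5+v])
    r=lambda w:np.concatenate([proj(c,gp(w,.204,t,.0125))-f(p) for t,p in tk.items()]+[proj(c,gp(w,w[3],t,.0125))-f(p) for t,p in tl.items()]+[proj(c,gp(w,w[4],t,.0125))-f(p) for t,p in ts.items()])
    s=least_squares(r,[.5552,-.0257,.1031,.18,.192],loss='soft_l1',f_scale=.3);x=s.x;print(x,np.abs(r(x)).max())
    for n,p in pts.items():
        print(n,end=' ')
        for z in(.019,.021,.026,.03):
            d=at_z(c,f(p),z)[:2]-x[:2];a=x[2];g=np.array([np.cos(a)*d[0]+np.sin(a)*d[1],-np.sin(a)*d[0]+np.cos(a)*d[1]]);print('z%.3f th %.4f r %.4f'%(z,np.arctan2(g[0],g[1]+.08),np.hypot(g[0],g[1]+.08)),end=' | ')
        print()
    return c,x
E
python3 - <<'E'
from meas import *
run('w12.pkl',213,57,{.05:(390,69),.1:(384,138),.25:(344,334),.3:(327,394),.35:(308,452),.4:(284,505)},{.2:(218,241),.3:(191,350),.4:(158,454)},{.05:(309,64),.15:(296,194),.25:(271,316),.35:(237,428)},
dict(tab_ia=(357,208),tab_ib=(345,272),tab_oa=(524,238),tab_ob=(512,303),tab_ma=(459,226),tab_mb=(446,291),tip=(328.5,143),tipa=(330,126),tipb=(327,160),pr=(98,114)))
E
```

```text
[ 0.5553 -0.0259  0.1045  0.1805  0.1915] 0.44536590027178136
tab_ia z0.019 th 0.1536 r 0.2010 | z0.021 th 0.1538 r 0.2009 | z0.026 th 0.1543 r 0.2006 | z0.030 th 0.1547 r 0.2003 | 
tab_ib z0.019 th 0.2018 r 0.2011 | z0.021 th 0.2016 r 0.2010 | z0.026 th 0.2009 r 0.2006 | z0.030 th 0.2004 r 0.2003 | 
tab_oa z0.019 th 0.1551 r 0.2275 | z0.021 th 0.1553 r 0.2271 | z0.026 th 0.1557 r 0.2261 | z0.030 th 0.1560 r 0.2253 | 
tab_ob z0.019 th 0.1987 r 0.2280 | z0.021 th 0.1985 r 0.2276 | z0.026 th 0.1979 r 0.2266 | z0.030 th 0.1975 r 0.2258 | 
tab_ma z0.019 th 0.1544 r 0.2172 | z0.021 th 0.1545 r 0.2169 | z0.026 th 0.1550 r 0.2161 | z0.030 th 0.1553 r 0.2155 | 
tab_mb z0.019 th 0.2000 r 0.2174 | z0.021 th 0.1998 r 0.2171 | z0.026 th 0.1992 r 0.2163 | z0.030 th 0.1987 r 0.2157 | 
tip z0.019 th 0.1096 r 0.1953 | z0.021 th 0.1102 r 0.1952 | z0.026 th 0.1118 r 0.1950 | z0.030 th 0.1130 r 0.1948 | 
tipa z0.019 th 0.0972 r 0.1952 | z0.021 th 0.0979 r 0.1951 | z0.026 th 0.0998 r 0.1949 | z0.030 th 0.1013 r 0.1947 | 
tipb z0.019 th 0.1221 r 0.1954 | z0.021 th 0.1226 r 0.1953 | z0.026 th 0.1238 r 0.1951 | z0.030 th 0.1248 r 0.1949 | 
pr z0.019 th 0.1084 r 0.1601 | z0.021 th 0.1092 r 0.1604 | z0.026 th 0.1110 r 0.1610 | z0.030 th 0.1126 r 0.1616 |
```

Call:
move_arm(plan=[[[0,0,0],[-0.04,0,0],0],[[0,0,0],[-0.045,-0.05,-0.03],0],[[0,0,0],[-0.045,-0.09,-0.07],0],[[0,0,0],[-0.045,-0.13,-0.11],0],[[0,0,0],[-0.045,-0.17,-0.15],0],[[0,0,0],[-0.045,-0.203,-0.164],0],[[0,0,0],[-0.045,-0.203,-0.164],0],[[0,0,0],[0.0,-0.203,-0.164],0],[[0,0,0],[0.04,-0.203,-0.164],0],[[0,0,0],[0.055,-0.203,-0.164],0],[[0,0,0],[0.055,-0.203,-0.164],0]])

```text
t: 21.45
ee_pos: [0.5121, -0.1282, 0.021]
orientation: [[-0.001, -0.107, 0.994], [0.0, 0.994, 0.107], [-1.0, 0.0, -0.001]]
wrist_force: [0.2, 0.1, -0.0]
gripper_width: -0.0
```

Call:
move_arm(plan=[[[0,0,0],[0,0.006,0],0],[[0,0,0],[0,0.011,0],0],[[0,0,0],[0,0.014,0],0],[[0,0,0],[0,0.017,0],0],[[0,0,0],[0,0.02,0],0],[[0,0,0],[0,0.024,0],0],[[0,0,0],[0,0.028,0],0],[[0,0,0],[0,0.031,0],0],[[0,0,0],[0,0.033,0],0],[[0,0,0],[0,0.033,0],0]])

```text
t: 22.7
ee_pos: [0.5095, -0.0969, 0.022]
orientation: [[0.001, -0.106, 0.994], [-0.002, 0.994, 0.106], [-1.0, -0.002, 0.001]]
wrist_force: [-0.7, -5.2, 3.4]
gripper_width: -0.0001
```

Call:
move_arm(plan=[[[0,0,0],[0,-0.004,0],0],[[0,0,0],[0,-0.015,0],0],[[0,0,0],[-0.04,-0.015,0],0],[[0,0,0],[-0.09,-0.015,0],0],[[0,0,0],[-0.1,0.02,0.03],0],[[0,0,0],[-0.1,0.06,0.07],0],[[0,0,0],[-0.1,0.1,0.11],0],[[0,0,0],[-0.1,0.14,0.15],0],[[0,0,0],[-0.075,0.17,0.164],0],[[0,0,0],[-0.055,0.17,0.164],0],[[0,0,0],[-0.055,0.17,0.164],0],[[0,0,0],[-0.055,0.17,0.164],0]])

```text
t: 24.2
ee_pos: [0.6543, 0.0898, 0.077]
orientation: [[0.0, -0.105, 0.994], [0.0, 0.994, 0.105], [-1.0, -0.0, 0.0]]
wrist_force: [0.8, 0.0, -0.7]
gripper_width: 0.0003
```

```bash
python3 - <<'E'
from fit import *
c=shot('wrist'); pickle.dump(dict(c),open('w13.pkl','wb'))
u,v=213,57
cv2.imwrite('pics/w13.png',c['img'][:,:,::-1])
cv2.imwrite('pics/w13z.png',cv2.resize(c['img'][v:v+140,u:u+200,::-1],None,fx=4,fy=4,interpolation=cv2.INTER_CUBIC))
print(robot.observe()['t'])
E
```

```text
24.25
```

View pics/w13z.png

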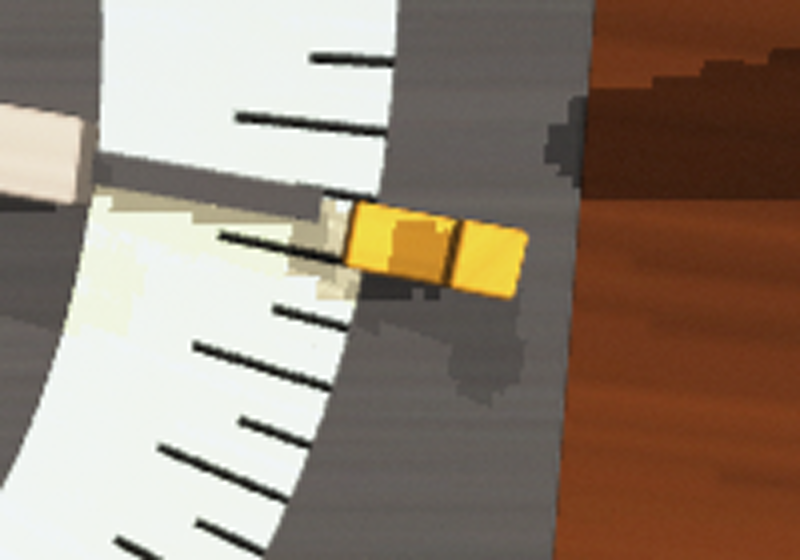

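View pics/w13.png

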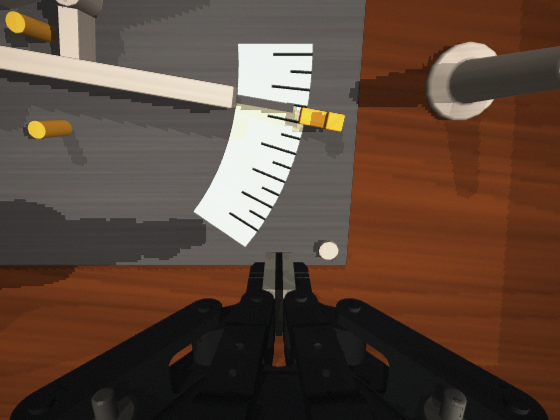

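```bash
python3 - <<'E'
from meas import *
run('w13.pkl',213,57,{.05:(394,64),.1:(387,132),.25:(348,328),.3:(331,388),.35:(311,445),.4:(288,500)},{.1:(236,117),.2:(219,236),.3:(194,346),.4:(159,447)},{.05:(311,58),.25:(274,309),.35:(240,421)},
dict(tab_ia=(360,202),tab_ib=(348,267),tab_oa=(528,232),tab_ob=(516,298),tip=(322.5,204),tipa=(325,188),tipb=(320,221),pr=(95,170)))
E
```

```text
[ 0.5555 -0.0258  0.1058  0.1802  0.1913] 0.39692380782261694
tab_ia z0.019 th 0.1537 r 0.2009 | z0.021 th 0.1539 r 0.2008 | z0.026 th 0.1545 r 0.2004 | z0.030 th 0.1550 r 0.2001 | 
tab_ib z0.019 th 0.2027 r 0.2010 | z0.021 th 0.2024 r 0.2009 | z0.026 th 0.2019 r 0.2005 | z0.030 th 0.2014 r 0.2002 | 
tab_oa z0.019 th 0.1553 r 0.2276 | z0.021 th 0.1555 r 0.2272 | z0.026 th 0.1559 r 0.2261 | z0.030 th 0.1563 r 0.2253 | 
tab_ob z0.019 th 0.1994 r 0.2281 | z0.021 th 0.1992 r 0.2277 | z0.026 th 0.1988 r 0.2267 | z0.030 th 0.1984 r 0.2258 | 
tip z0.019 th 0.1598 r 0.1953 | z0.021 th 0.1599 r 0.1952 | z0.026 th 0.1604 r 0.1949 | z0.030 th 0.1607 r 0.1948 | 
tipa z0.019 th 0.1476 r 0.1952 | z0.021 th 0.1479 r 0.1952 | z0.026 th 0.1486 r 0.1949 | z0.030 th 0.1492 r 0.1948 | 
tipb z0.019 th 0.1727 r 0.1953 | z0.021 th 0.1728 r 0.1952 | z0.026 th 0.1729 r 0.1950 | z0.030 th 0.1730 r 0.1948 | 
pr z0.019 th 0.1640 r 0.1599 | z0.021 th 0.1642 r 0.1602 | z0.026 th 0.1646 r 0.1608 | z0.030 th 0.1649 r 0.1614 |
```

Call:
move_arm(plan=[[[0,0,0],[-0.04,0,0],0],[[0,0,0],[-0.045,-0.03,-0.03],0],[[0,0,0],[-0.045,-0.07,-0.07],0],[[0,0,0],[-0.045,-0.11,-0.11],0],[[0,0,0],[-0.045,-0.15,-0.15],0],[[0,0,0],[-0.045,-0.185,-0.164],0],[[0,0,0],[-0.045,-0.185,-0.164],0],[[0,0,0],[0.0,-0.185,-0.164],0],[[0,0,0],[0.04,-0.185,-0.164],0],[[0,0,0],[0.055,-0.185,-0.164],0],[[0,0,0],[0.055,-0.185,-0.164],0]])

```text
t: 25.62
ee_pos: [0.5106, -0.1106, 0.0213]
orientation: [[-0.001, -0.106, 0.994], [0.0, 0.994, 0.106], [-1.0, 0.0, -0.001]]
wrist_force: [-0.4, 0.2, 0.5]
gripper_width: 0.0
```

Call:
move_arm(plan=[[[0,0,0],[0,0.006,0],0],[[0,0,0],[0,0.011,0],0],[[0,0,0],[0,0.014,0],0],[[0,0,0],[0,0.0165,0],0],[[0,0,0],[0,0.0185,0],0],[[0,0,0],[0,0.0205,0],0],[[0,0,0],[0,0.0205,0],0],[[0,0,0],[0,0.0205,0],0]])

```text
t: 26.62
ee_pos: [0.509, -0.0915, 0.0222]
orientation: [[0.002, -0.106, 0.994], [-0.002, 0.994, 0.106], [-1.0, -0.003, 0.001]]
wrist_force: [-0.8, -5.5, 4.3]
gripper_width: 0.0001
```

Call:
move_arm(plan=[[[0,0,0],[0,-0.004,0],0],[[0,0,0],[0,-0.015,0],0],[[0,0,0],[-0.04,-0.015,0],0],[[0,0,0],[-0.09,-0.015,0],0],[[0,0,0],[-0.1,0.02,0.03],0],[[0,0,0],[-0.1,0.06,0.07],0],[[0,0,0],[-0.1,0.1,0.11],0],[[0,0,0],[-0.1,0.14,0.15],0],[[0,0,0],[-0.075,0.165,0.164],0],[[0,0,0],[-0.055,0.165,0.164],0],[[0,0,0],[-0.055,0.165,0.164],0],[[0,0,0],[-0.055,0.165,0.164],0]])

```text
t: 28.12
ee_pos: [0.6542, 0.0904, 0.077]
orientation: [[0.0, -0.106, 0.994], [0.0, 0.994, 0.106], [-1.0, -0.0, 0.0]]
wrist_force: [-0.5, 1.0, 0.3]
gripper_width: -0.0003
```

```bash
python3 - <<'E'
from fit import *
c=shot('wrist'); pickle.dump(dict(c),open('w14.pkl','wb'))
u,v=213,57
cv2.imwrite('pics/w14z.png',cv2.resize(c['img'][v:v+140,u:u+200,::-1],None,fx=4,fy=4,interpolation=cv2.INTER_CUBIC))
print(robot.observe()['t'])
E
```

```text
28.175
```

View pics/w14z.png

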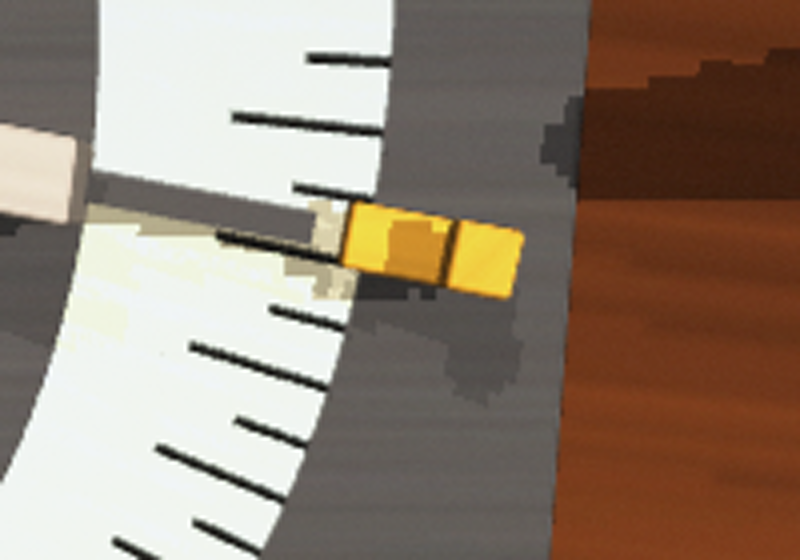

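```bash
python3 - <<'E'
from meas import *
run('w14.pkl',213,57,{.05:(391,64),.1:(383,132),.25:(345,328),.3:(327,388),.35:(307,445),.4:(285,500)},{.1:(232,117),.2:(217,236),.3:(190,346),.4:(156,448)},{.05:(307,58),.15:(294,187),.25:(270,309),.35:(236,421)},
dict(tab_ia=(354,202),tab_ib=(343,268),tab_oa=(524,232),tab_ob=(513,298),tip=(314.5,226.5),tipa=(317,209),tipb=(312,244),pra=(93,171),prb=(87,206)))
c=pickle.load(open('w14.pkl','rb'))
cv2.imwrite('pics/w14zz.png',cv2.resize(c['img'][90:135,230:295,::-1],None,fx=12,fy=12,interpolation=cv2.INTER_NEAREST))
E
```

```text
[ 0.5555 -0.0258  0.1058  0.1802  0.1912] 0.39359131961508353
tab_ia z0.019 th 0.1540 r 0.2006 | z0.021 th 0.1542 r 0.2005 | z0.026 th 0.1547 r 0.2001 | z0.030 th 0.1552 r 0.1999 | 
tab_ib z0.019 th 0.2036 r 0.2009 | z0.021 th 0.2034 r 0.2007 | z0.026 th 0.2027 r 0.2004 | z0.030 th 0.2022 r 0.2001 | 
tab_oa z0.019 th 0.1553 r 0.2276 | z0.021 th 0.1555 r 0.2271 | z0.026 th 0.1559 r 0.2261 | z0.030 th 0.1563 r 0.2253 | 
tab_ob z0.019 th 0.1993 r 0.2282 | z0.021 th 0.1991 r 0.2278 | z0.026 th 0.1987 r 0.2268 | z0.030 th 0.1983 r 0.2260 | 
tip z0.019 th 0.1771 r 0.1952 | z0.021 th 0.1771 r 0.1951 | z0.026 th 0.1771 r 0.1949 | z0.030 th 0.1771 r 0.1948 | 
tipa z0.019 th 0.1637 r 0.1951 | z0.021 th 0.1638 r 0.1950 | z0.026 th 0.1641 r 0.1948 | z0.030 th 0.1644 r 0.1947 | 
tipb z0.019 th 0.1906 r 0.1953 | z0.021 th 0.1904 r 0.1953 | z0.026 th 0.1901 r 0.1950 | z0.030 th 0.1899 r 0.1949 | 
pra z0.019 th 0.1646 r 0.1602 | z0.021 th 0.1648 r 0.1605 | z0.026 th 0.1651 r 0.1611 | z0.030 th 0.1654 r 0.1617 | 
prb z0.019 th 0.1973 r 0.1600 | z0.021 th 0.1971 r 0.1603 | z0.026 th 0.1965 r 0.1609 | z0.030 th 0.1960 r 0.1615 |
```

View pics/w14zz.png

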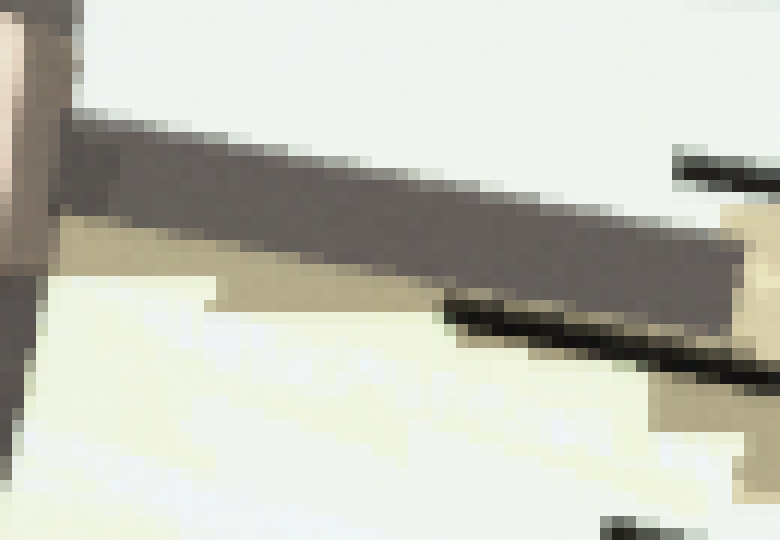

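```bash
python3 - <<'E'
from fit import *
c=shot('side','s15.png')
for n in ['tin','loupe','mandrel']:
    for q in robot.pinpoint('side',n)[:1]: print(n,q)
o=robot.observe();print(o['t'],o['wrist_force'])
E
```

```text
tin {'location': [459.2, 313.5], 'score': 0.94}
loupe {'location': [221.4, 289.3], 'score': 0.85}
mandrel {'location': [220.9, 196.9], 'score': 0.86}
28.375 [ 0.1324 -0.0899  0.2643]
```

View pics/s15.png

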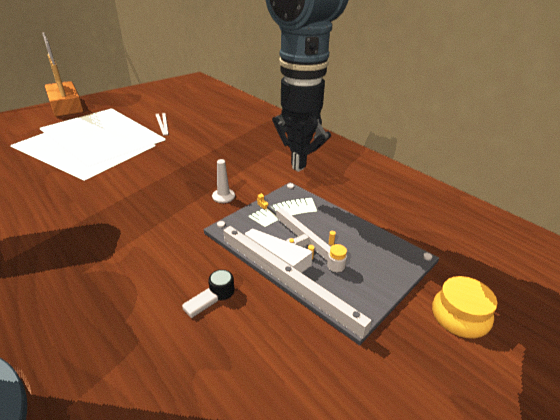

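```bash
python3 -c "
from bench import robot
print(robot.finish_job(), robot.observe()['t'])"
```

```text
the job is handed in; nothing more can be done
the job is handed in; nothing more can be done
```

The gauge is set and the job was handed in at about 28.4 s.

- **Working the arm:** I pushed it sideways to the end stop. There the force rose from about 4 N to 14 N with almost no further movement. I then eased it back to rest with the fingers in contact at every force reading, down to about 0.5 N at the end.
- **Setting the pointer:** I pushed the taper block along the fence in three pushes, letting go and measuring with the wrist camera after the second and third. With the gripper clear, the pointer read about 0.177 rad and the tab about 0.178 rad. That is within about 0.002 rad (0.4 mm).
- **Disagreement in the checks:** The root end of the pointer alone read about 0.181 rad. The early network estimates of the tab were 0.185 to 0.189 rad. I relied on the close-up fit to the scale ticks, taken looking along the tab's line so that height errors cancel out.
- **Other things:** The last side picture showed the block wedged and flush to the fence. The tin, loupe and mandrel looked the same as at the start (network points within 4 px), and the robot was touching nothing.

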